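# Push the marking-tool chest shut

## Task

Close up the small wooden chest on the bench by pushing with the fingertips: push both drawers fully home, flush with the front, and push the sliding lid across by its overhanging end until it is fully shut, flush with the side of the chest. Lift nothing: the oilstone on the lid stays lying there and simply rides along, and the glue bottle, chisel and offcut on the bench are left where they are.

Things in the scene. Friction and masses are not known exactly. Their poses are not given: they have to be found in the camera images.
- chest: Plain plywood bench-top chest, 160 mm deep (its x), 260 mm wide (its y), 95 mm high, fixed to the bench. Origin: centre of its underside, on the bench. Its own -x side is the front (towards the robot) with two drawers side by side; its +y side (the robot's left) is where the lid sticks out; z up. Below the lid's underside (78 mm up) the side walls are flat and upright.
- left_drawer (a joint): How far the left (+y) drawer is out, m: 0 shut (front flush with the chest's front, against a stop), 0.075 fully out towards the chest's -x. Sliding friction about 2.5 N; it stays where it is left.
- right_drawer (a joint): The same for the right (-y) drawer.
- lid (a joint): How far the sliding lid is open, m: 0 shut (its end flush with the chest's +y side, against a stop), 0.09 fully open towards the chest's +y. Sliding friction about 2.5 N; it stays where it is left.
- left_drawer_front (a point): Centre of the outer face of the left drawer's front: a flat upright board 113 mm wide, 52 mm high (from 9 to 61 mm above the bench), 12 mm thick, no handle, only a dark inlaid disc. The point moves with the drawer; axes as the chest's; the face looks to the chest's -x and is pushed to its +x.
- right_drawer_front (a point): The same for the right drawer.
- lid_end (a point): Centre of the end face of the lid at its +y end, the end that overhangs the chest's side. The lid is a flat wooden board 134 mm along the chest's x, 250 mm along y, 17 mm thick, underside 78 mm and top 95 mm above the bench, running between two wooden rails whose tops are level with its own. The point moves with the lid; axes as the chest's; the face looks to the chest's +y and is pushed to its -y.
- oilstone_center (a point): Centre of a loose grey sharpening stone, 50 x 120 x 22 mm (long way along its y), about 0.3 kg, lying flat on the lid; its centre is 106 mm and its top 117 mm above the bench.
- glue_bottle_center (a point): Half-way up the upright white glue bottle (72 mm diameter, 200 mm tall) standing on the bench beyond the lid's end.
- chisel_center (a point): Middle of the chisel lying on the bench to the right of the chest: 240 mm long along its x (from -110 to +130 mm), black handle 26 mm thick at its -x end.
- offcut_center (a point): Centre of the pine offcut lying on the bench to the left of the drawers, 45 x 160 x 22 mm (long way along its y).
Things that resemble listed ones, but are neither listed nor needed, are in the scene too. Of the things that look like the part that bears oilstone_center, the middle-sized one is meant.

How it is judged (in metres and radians):
At the end, for the whole second after the job is handed in: Both drawers and the lid within 4 mm of fully shut; the oilstone lies flat on the chest's lid; glue bottle, chisel and offcut within 25 mm of where they were, the bottle upright (value of joint each of left_drawer, right_drawer, lid below 0.004 m and height (world z) of oilstone_center between 0.1 and 0.112 m and angle between each of oilstone_center, glue_bottle_center's own z axis and vertical below 0.15 rad and distance of each of chisel_center, offcut_center, glue_bottle_center from where it was at the start of the episode below 0.025 m); the robot touches nothing.
It fails at once if the oilstone is lifted off the lid or tipped (centre 15 mm above where it lies, or tilted over 0.4 rad) (height (world z) of oilstone_center above 0.121 m or angle between oilstone_center's own z axis and vertical above 0.4 rad).
It fails at once if the oilstone falls off the lid (height (world z) of oilstone_center below 0.09 m).
It fails at once if the glue bottle, chisel or offcut is lifted or shoved more than 25 mm, or the bottle tipped (distance of any of chisel_center, offcut_center, glue_bottle_center from where it was at the start of the episode above 0.025 m or angle between glue_bottle_center's own z axis and vertical above 0.3 rad).
It also fails if it takes over 61 s, if anything falls off the work surface, if the arm or the gripper's body presses on something with over 40 N, if the wrist force passes 120 N, or if a joint passes its speed limit or range.

## Robot

A 6-joint arm with a two-finger parallel gripper is mounted at the origin on the work surface. World frame = base frame: x ahead of the robot, y to its left, z up, the work surface at z = 0. Lengths are in mm, angles in rad, forces in N, time in s.
With the tool pointing down it reaches from about 350 to 975 mm from the base axis. Payload 7.1 kg.
Tool frame: the origin (TCP) lies midway between the tips of the shut fingers; the grasp point (between the pads) lies 19 mm behind it (ctrl.hold_point_z is the distance from the TCP to the grasp point, in mm); z points along the fingers, y is the direction in which the jaws open and shut (so a half turn about z gives the same grasp; the last joint's range is limited). The gripper opens to 88 mm and grips with 3 to 60 N. Pads are 20 mm wide; open, the fingers measure 115 mm over their backs; the gripper's body (75 mm by 178 mm) begins 61 mm behind the grasp point.
Start: joints at [1.203, 0.423, 1.63, -0, 1.089, -0.019], TCP at [213.574, 587.359, 222.675] pointing down, gripper open.
Joint ranges: [-3, 3], [-0.9, 2.11], [0.09, 2.58], [-1.31, 4.45], [0.11, 2.69], [-2.54, 2.54]. Speed limits (rad/s): [2.39, 2.39, 3.01, 3.14, 3.14, 3.14].

## Interface

Orientations are given as a rotation vector (axis times angle).
In Python, from workcell import ctrl, eyes gives the robot as it stands.
- The arm moves only by the tool move_arm, never from a script. Its argument "deltas" is a list of rows, each a list of 6 numbers: the shift along the tool's x, y, z in mm, then the turn, a rotation vector about the tool's x, y, z in rad. A call has 1 to 5 rows; each row shifts and turns the pose as measured when the row begins, along the tool's axes as they then stand; what a row does not reach is not made up. A row lasts 1/12 s, in which the tool goes at most 41.7 mm and 7.16 degrees, less where a joint would pass 70% of its speed; a pose out of reach is approached as far as the arm can. A call is refused whole if a number of a shift passes 41.7 or a number of a turn 0.125, either way. A call with a gripper value outside its range is refused whole. "hand" is the closure, from -1 (fully open) to 1 (shut), set as the call begins (left out, the last holds). The fingers move at their own pace and stop on an object; the grip force is fixed at half the most. Time passes only in rows, so rows that do not move let the fingers close. It gives the time, the measured TCP pose, the force and the opening at its end, in the units of the state.
- ctrl.get_obs(): the state, without advancing time (a new reading comes with each control period).
- eyes.get_image(name): name is "scene" or "top" or "wrist"; returns a dict with "frame" (400x640x3 uint8, red, green, blue), "range_z" (400x640 float32, mm along the optical axis (not along the pixel's ray), 0 where there is no reading), "fx", "fy", "cx", "cy" (pixels), "cam_to_world" (4x4, takes a point from camera to world coordinates). Camera axes: x right, y down, z forward; pixel columns grow to the right and rows downward; lengths in mm; the calibration is good to about 2 mm. A picture is of the moment at which its call begins.
- ctrl.close_job(): hands the job in, once; it reports no verdict.
The state is a dict: "t": time; "qpos": joint angles; "qvel": joint speeds; "joint_torque": joint torques, N m; "ee_pos": TCP position; "orientation": TCP orientation; "ft_force": force on the tool from outside, world axes, zero at the start; "moment": the same for the moment, N m; "width": finger opening in mm.
Only numpy, scipy, OpenCV 4.12 (cv2) and the standard library are available. Lean on these libraries where they do the work, as an engineer would, in place of code of your own. Each camera call takes 0.05 s, during which the arm holds its last target.

## Working session

There is one attempt and no reset: what is moved stays moved. The work goes in short steps, Python scripts to look and compute and a tool call to move; the robot and the scene stay as the last step left them, time stands still between calls to the robot, and variables do not carry over. Pictures are saved under pics/ and viewed, and the job is handed in when it is done.

Besides the shell and the picture viewer there is one more tool, called after "Call:" in YAML: its name, and indented under it one key for each argument. move_arm: Moves the arm, as the interface text tells. Its arguments: {"type":"object","properties":{"deltas":{"type":"array"},"hand":{"type":"number"}},"required":["deltas"]}

```bash
ls; mkdir -p pics; python3 - <<'E'
from workcell import ctrl, eyes
import cv2,pickle
o=ctrl.get_obs();print(o)
for n in ("scene","top"):
    d=eyes.get_image(n);cv2.imwrite(f"pics/{n}0.png",d["frame"][:,:,::-1]);pickle.dump(d,open(f"{n}0.pkl","wb"))
    print(n,d["fx"],d["cx"],d["cy"],d["cam_to_world"])
E
```

```text
pics
{'t': 0.0, 'qpos': array([ 1.20297778e+00,  4.23831080e-01,  1.63068247e+00,  1.69789808e-05,
        1.08856446e+00, -1.89736017e-02]), 'qvel': array([-8.61461684e-04,  6.41818875e-05, -6.65424201e-04,  2.11999147e-04,
        1.33360071e-03,  2.19165894e-03]), 'joint_torque': array([-1.54099522e-03, -5.44637597e+01, -2.73649943e+01,  6.42999052e-02,
        2.28043331e-02, -1.26530012e-04]), 'ee_pos': array([213.39347446, 586.86426637, 221.91073508]), 'orientation': array([-5.45150064e-01, -3.09362640e+00,  2.28493217e-03]), 'ft_force': array([-0.66032992, -0.16730904,  0.71760322]), 'moment': array([ 0.0260797 , -0.01930948,  0.04021779]), 'width': 88.16409808493282}
scene 382.6727056991572 318.0933437873717 196.0074392884789 [[-7.75762368e-01  5.09592902e-01 -3.72166392e-01  1.00355472e+03]
 [ 6.31011533e-01  6.22588326e-01 -4.62826341e-01  5.01998260e+02]
 [-4.14656702e-03 -5.93884544e-01 -8.04539592e-01  9.58045235e+02]
 [ 0.00000000e+00  0.00000000e+00  0.00000000e+00  1.00000000e+00]]
top 444.8737735866151 323.91849590994406 205.16440592752176 [[-1.00678515e-02 -9.93830311e-01  1.10453385e-01  4.82527885e+02]
 [-9.99878093e-01  1.13238974e-02  1.07503124e-02 -5.21907267e+00]
 [-1.19347491e-02 -1.10331688e-01 -9.93823164e-01  1.19405782e+03]
 [ 0.00000000e+00  0.00000000e+00  0.00000000e+00  1.00000000e+00]]
```

View pics/scene0.png

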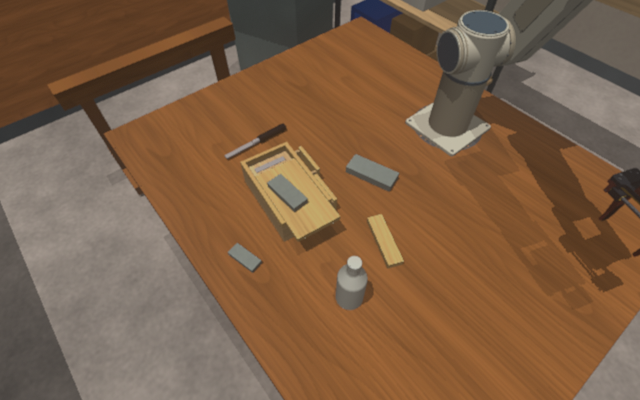

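View pics/top0.png

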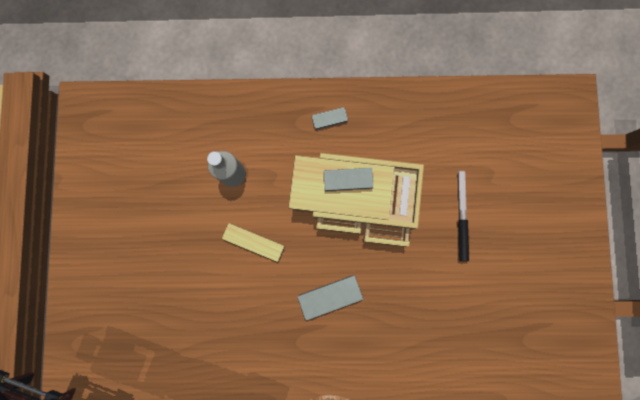

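The scene picture shows the chest at (290,190), and the bottle at (350,285). The top picture shows the chest at (355,190), with the lid end at its left around x=292, and the drawers sticking out below. The distractor stones are at (330,118) and (330,298). I'll enlarge this next.

```bash
cat > h.py <<'E'
import numpy as np,cv2,pickle
def world(d,u,v,z=None):
    """z in mm -> intersect plane; else use range"""
    T=d["cam_to_world"];r=np.array([(u-d["cx"])/d["fx"],(v-d["cy"])/d["fy"],1.])
    if z is None: s=d["range_z"][int(round(v)),int(round(u))]
    else: s=(z-T[2,3])/(T[:3,:3]@r)[2]
    return T[:3,:3]@(r*s)+T[:3,3]
def proj(d,P):
    T=d["cam_to_world"];c=T[:3,:3].T@(np.array(P)-T[:3,3]);return np.array([d["fx"]*c[0]/c[2]+d["cx"],d["fy"]*c[1]/c[2]+d["cy"]])
def crop(d,x0,y0,x1,y1,k,name):
    cv2.imwrite(name,cv2.resize(d["frame"][y0:y1,x0:x1,::-1],None,fx=k,fy=k,interpolation=cv2.INTER_CUBIC))
E
python3 - <<'E'
from h import *
d=pickle.load(open("top0.pkl","rb"));crop(d,280,140,440,255,5,"pics/topc.png")
d2=pickle.load(open("scene0.pkl","rb"));crop(d2,220,120,420,270,4,"pics/scenec.png")
E
```

```text
(no output)
```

View pics/topc.png

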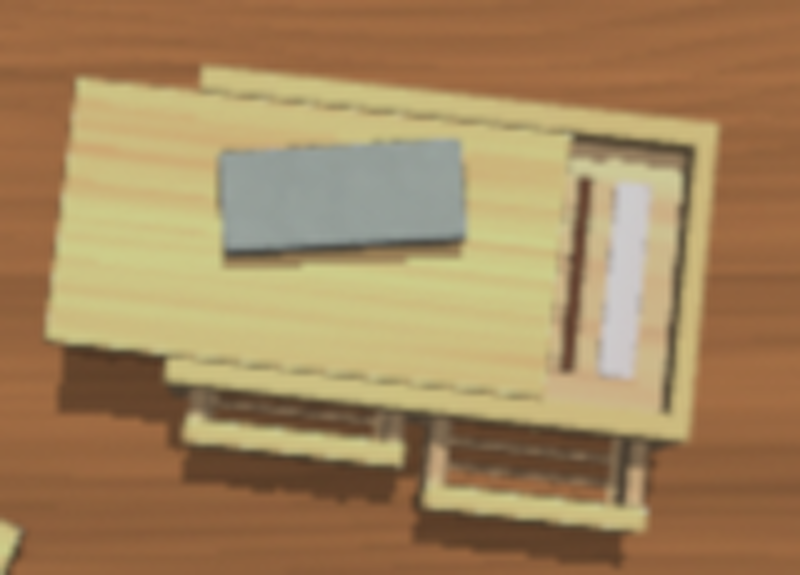

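View pics/scenec.png

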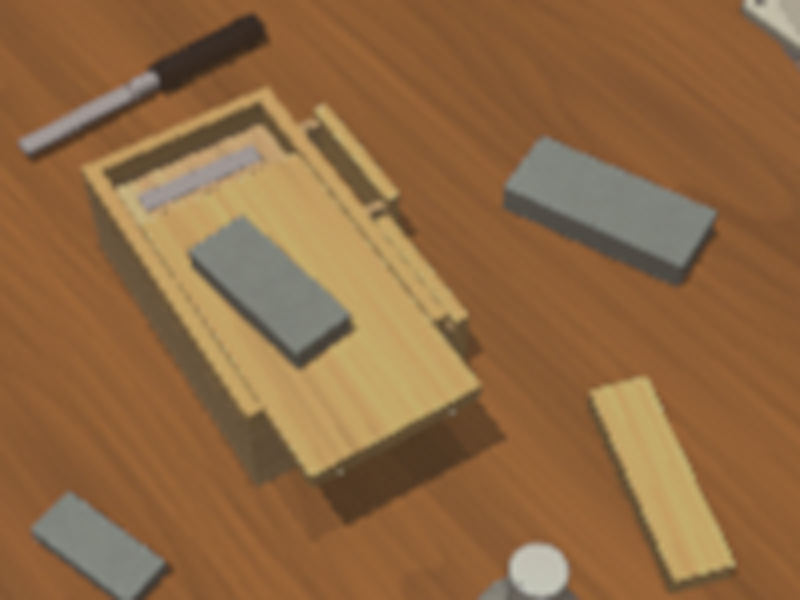

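The enlarged top crop shows the chest top corners at (202,67), (718,123), (688,440) and (165,380). The lid end runs from (77,80) to (46,340). The drawer fronts' top edges are at (185-405, 440-465) and (422-647, 505-528).

```bash
cat > m.py <<'E'
from h import *
d=pickle.load(open("top0.pkl","rb"))
f=lambda x,y,z:world(d,280+(x+.5)/5-.5,140+(y+.5)/5-.5,z)
c={k:f(*v) for k,v in dict(bl=(202,67,95),br=(718,123,95),fr=(688,440,95),fl=(165,380,95),lidb=(77,80,95),lidf=(46,340,95),
 lro=(403,468,61),llo=(183,443,61),rro=(646,530,61),rlo=(422,504,61)).items()}
for k,v in c.items(): print(k,v.round(1))
yv=(c["bl"]-c["br"]+c["fl"]-c["fr"])[:2]; xv=(c["bl"]-c["fl"]+c["br"]-c["fr"])[:2]
print("sizes",np.linalg.norm(yv)/2,np.linalg.norm(xv)/2)
a1=np.arctan2(-yv[0],yv[1]);a2=np.arctan2(xv[1],xv[0]);print("yaw",a1,a2)
a=(a1*260+a2*160)/420
o=sum(c[k][:2] for k in("bl","br","fl","fr"))/4
R=np.array([[np.cos(a),-np.sin(a)],[np.sin(a),np.cos(a)]])
print("origin",o,a)
for k,v in c.items(): print(k,(R.T@(v[:2]-o)).round(1))
np.savez("chest.npz",o=o,a=a)
g=lambda u,v,z=None:print((u,v),world(d,u,v,z).round(0),(R.T@(world(d,u,v,z)[:2]-o)).round(0))
for q in [(215,160),(226,170),(463,172),(463,260),(463,222)]:g(*q)
for q in [(224,236),(229,225),(284,249),(278,261)]:g(*q,22)
for q in [(298,293),(356,277),(363,295),(306,319)]:g(*q)
for q in [(220,153),(460,140),(463,240),(225,250)]:print((R.T@(f(*q,117)[:2]-o)).round(1))
E
python3 m.py
```

```text
bl [737.   15.2  95. ]
br [ 705.1 -243.    95. ]
fr [ 546.4 -222.8   95. ]
fl [579.  35.  95.]
lidb [731.1  78.3  95. ]
lidf [599.6  94.1  95. ]
lro [535.7 -84.5  61. ]
llo [549.6  27.3  61. ]
rro [ 503.  -206.8   61. ]
rlo [517.3 -93.8  61. ]
sizes 260.029384990139 159.61481520339436
yaw -0.12429430745464276 -0.1257973232109553
origin [ 641.85379546 -103.90549881] -0.12486688488561896
bl [ 79.6 130. ]
br [  80.1 -130.2]
fr [ -79.9 -129.8]
fl [-79.7 130. ]
lidb [ 65.9 191.9]
lidf [-66.6 191.2]
lro [-107.8    6. ]
llo [-107.9  118.7]
rro [-124.9 -119.4]
rlo [-124.8   -5.5]
(215, 160) [699. 252. 203.] [ 12. 360.]
(226, 170) [686. 240. 147.] [  1. 347.]
(463, 172) [ 698. -365.   18.] [  88. -252.]
(463, 260) [ 465. -352.   26.] [-145. -268.]
(463, 222) [ 564. -357.   25.] [ -46. -261.]
(224, 236) [534. 272.  22.] [-154.  359.]
(229, 225) [563. 259.  22.] [-124.  350.]
(284, 249) [498. 113.  22.] [-170.  198.]
(278, 261) [467. 129.  22.] [-202.  209.]
(298, 293) [383.  78.   4.] [-280.  149.]
(356, 277) [423. -75.   1.] [-221.    1.]
(363, 295) [376. -93.   3.] [-265.  -22.]
(306, 319) [319.  56.  30.] [-340.  119.]
[ 32.7 115.2]
[52.4 -1.2]
[ 3.2 -7.7]
[-14.8 107.3]
```

Sizes check out at 260 × 160 mm. Chest origin is (641.9, -103.9) with yaw -0.125. The drawers are out about 28 mm (left) and 45 mm (right), and the lid about 61.5 mm. I'll do the lid first, shutting the fingers and turning the jaw axis along chest x.

Call:
move_arm:
  deltas:
    - [0, 0, 0, 0, 0, 0.12]
    - [0, 0, 0, 0, 0, 0.12]
    - [0, 0, 0, 0, 0, 0.12]
    - [0, 0, 0, 0, 0, 0.12]
    - [0, 0, 0, 0, 0, 0.12]
  hand: 1

```text
t: 0.52
ee_pos: [212.8, 585.3, 219.6]
orientation: [1.463, 2.779, -0.01]
ft_force: [0.1, 0.6, 0.7]
width: 58.0
```

Call:
move_arm:
  deltas:
    - [0, 0, 0, 0, 0, 0.12]
    - [0, 0, 0, 0, 0, 0.12]
    - [0, 0, 0, 0, 0, 0.12]
    - [0, 0, 0, 0, 0, 0.12]
    - [0, 0, 0, 0, 0, 0.12]

```text
t: 0.93
ee_pos: [212.1, 583.7, 217.1]
orientation: [2.244, 2.192, -0.016]
ft_force: [0.4, -0.2, -0.7]
width: 24.5
```

```bash
cat > go.py <<'E'
import sys;from h import *
from workcell import ctrl
from scipy.spatial.transform import Rotation as Ro
C=np.load("chest.npz");a=float(C["a"]);o=C["o"]
ob=ctrl.get_obs();R=Ro.from_rotvec(ob["orientation"]).as_matrix()
Rc=Ro.from_euler("z",a).as_matrix();p=ob["ee_pos"]
pc=Rc.T@(p-np.r_[o,0]);Tc=Rc.T@R
print("t",ob["t"].__round__(2) ,"chest tcp",pc.round(1),"yaw y-axis deg in chest",np.degrees(np.arctan2(Tc[1,1],Tc[0,1])).round(2),"tool z",R[:,2].round(3),"F",ob["ft_force"].round(1),"w",round(ob["width"],1))
print("tool axes in chest:\n",Tc.round(3)); print("q",ob["qpos"].round(2))
if len(sys.argv)>3:
    t=np.array(list(map(float,sys.argv[1:4])));print("tool delta",(Tc.T@(t-pc)).round(1))
E
python3 go.py 0 216 222
```

```text
t 0.93 chest tcp [-512.   628.7  217.1] yaw y-axis deg in chest 5.81 tool z [-0.004 -0.01  -1.   ] F [ 0.4 -0.2 -0.7] w 24.5
tool axes in chest:
 [[-0.101  0.995 -0.003]
 [ 0.995  0.101 -0.011]
 [-0.01  -0.004 -1.   ]]
q [ 1.2   0.43  1.64 -0.    1.09  1.23]
tool delta [-462.5  467.6   -1.8]
```

Call:
move_arm:
  deltas:
    - [-28, 28, 0, 0, 0, 0.1]
    - [-28, 28, -1, 0, 0, 0]
    - [-28, 28, -1, 0, 0, 0]
    - [-28, 28, -1, 0, 0, 0]
    - [-28, 28, -1, 0, 0, 0]

```text
t: 1.35
ee_pos: [334.5, 429.2, 219.6]
orientation: [2.353, 2.076, -0.018]
ft_force: [0.6, 0.1, -0.3]
width: 0.3
```

Call:
move_arm:
  deltas:
    - [-28, 28, -1, 0, 0, 0]
    - [-28, 28, -1, 0, 0, 0]
    - [-28, 28, -1, 0, 0, 0]
    - [-28, 28, -1, 0, 0, 0]
    - [-28, 28, -1, 0, 0, 0]

```text
t: 1.77
ee_pos: [459.1, 263.8, 224.7]
orientation: [2.351, 2.078, -0.021]
ft_force: [0.1, 0.1, 0.1]
width: 0.4
```

```bash
python3 go.py 0 216 200
```

```text
t 1.77 chest tcp [-227.2  342.1  224.7] yaw y-axis deg in chest 0.09 tool z [-0.008 -0.012 -1.   ] F [0.1 0.1 0.1] w 0.4
tool axes in chest:
 [[-0.002  1.    -0.006]
 [ 1.     0.002 -0.013]
 [-0.013 -0.006 -1.   ]]
q [ 0.5   0.29  1.83 -0.01  1.04  0.63]
tool delta [-126.1  227.1   24.9]
```

Call:
move_arm:
  deltas:
    - [-21, 36, 0, 0, 0, 0]
    - [-21, 36, 0, 0, 0, 0]
    - [-21, 36, 0, 0, 0, 0]
    - [-21, 36, 0, 0, 0, 0]
    - [-21, 36, 0, 0, 0, 0]

```text
t: 2.18
ee_pos: [621.5, 132.9, 224.1]
orientation: [2.354, 2.077, -0.026]
ft_force: [0.3, 0.0, -0.0]
width: 0.5
```

Call:
move_arm:
  deltas:
    - [-18, 36, 0, 0, 0, 0]
    - [0, 20, 0, 0, 0, 0]
    - [0, 0, 0, 0, 0, 0]

```text
t: 2.43
ee_pos: [681.1, 100.1, 222.3]
orientation: [2.36, 2.068, -0.027]
ft_force: [-1.1, 0.5, 0.4]
width: 0.5
```

```bash
python3 go.py 0 216 85
```

```text
t 2.43 chest tcp [ 13.5 207.3 222.3] yaw y-axis deg in chest -0.38 tool z [-0.01  -0.014 -1.   ] F [-1.1  0.5  0.4] w 0.5
tool axes in chest:
 [[ 0.007  1.    -0.008]
 [ 1.    -0.007 -0.015]
 [-0.015 -0.008 -1.   ]]
q [ 0.13  0.52  1.47 -0.01  1.16  0.27]
tool delta [ 10.7 -12.4 137.2]
```

Call:
move_arm:
  deltas:
    - [14, -12, 0, 0, 0, 0]
    - [0, 0, 35, 0, 0, 0]
    - [0, 0, 35, 0, 0, 0]
    - [0, 0, 35, 0, 0, 0]
    - [0, 0, 10, 0, 0, 0]

```text
t: 2.85
ee_pos: [666.9, 118.3, 106.9]
orientation: [2.359, 2.067, -0.02]
ft_force: [-1.7, 0.7, 0.4]
width: 0.1
```

```bash
python3 go.py 0 216 85; python3 - <<'E'
from h import *
from workcell import eyes
d=eyes.get_image("scene");crop(d,220,120,420,270,4,"pics/s1.png")
E
```

```text
t 2.85 chest tcp [ -2.8 223.6 106.9] yaw y-axis deg in chest -0.42 tool z [-0.006 -0.012 -1.   ] F [-1.7  0.7  0.4] w 0.1
tool axes in chest:
 [[ 0.007  1.    -0.005]
 [ 1.    -0.007 -0.013]
 [-0.013 -0.005 -1.   ]]
q [ 0.16  0.64  1.57 -0.01  0.95  0.3 ]
tool delta [-7.3  3.  22. ]
```

View pics/s1.png

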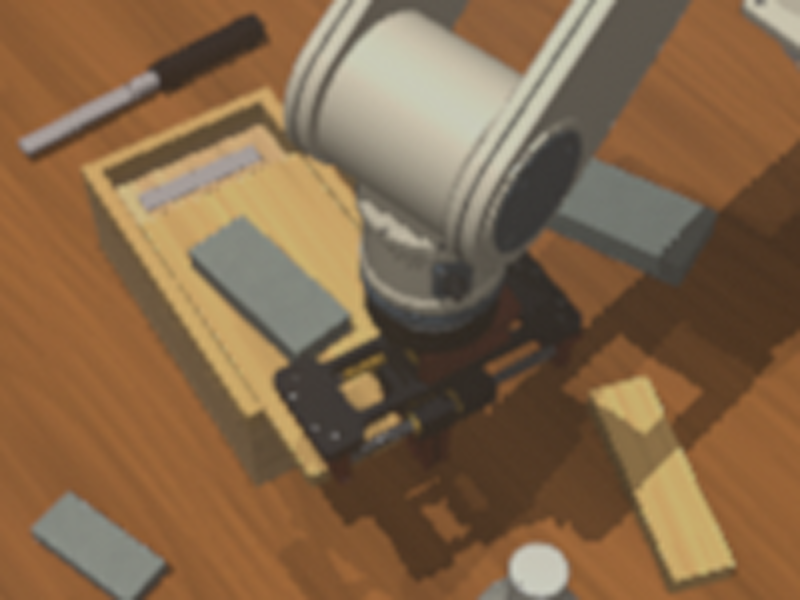

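The gripper sits beyond the lid end and clear of the bottle, which is at (540,570). I'll descend and push gently.

Call:
move_arm:
  deltas:
    - [0, 0, 15, 0, 0, 0]
    - [0, 2, 7, 0, 0, 0]
    - [-7, 0, 0, 0, 0, 0]
    - [-6, 0, 0, 0, 0, 0]
    - [-6, 0, 0, 0, 0, 0]

```text
t: 3.32
ee_pos: [665.5, 103.1, 90.2]
orientation: [2.353, 2.073, -0.016]
ft_force: [0.5, -0.3, 0.4]
width: 0.4
```

```bash
python3 go.py 0 140 85
```

```text
t 3.32 chest tcp [ -2.3 208.4  90.2] yaw y-axis deg in chest -0.08 tool z [-0.004 -0.011 -1.   ] F [ 0.5 -0.3  0.4] w 0.4
tool axes in chest:
 [[ 0.001  1.    -0.003]
 [ 1.    -0.001 -0.011]
 [-0.011 -0.003 -1.   ]]
q [ 0.14  0.65  1.58 -0.01  0.91  0.28]
tool delta [-68.3   2.4   6. ]
```

Call:
move_arm:
  deltas:
    - [-2, 0, 7, 0, 0, 0]
    - [-6, 0, 0, 0, 0, 0]
    - [-7, 0, 0, 0, 0, 0]
    - [-8, 0, 0, 0, 0, 0]
    - [-8, 0, 0, 0, 0, 0]

```text
t: 3.73
ee_pos: [663.2, 70.5, 86.9]
orientation: [2.353, 2.07, -0.006]
ft_force: [0.3, 3.6, -2.3]
width: 0.6
```

```bash
python3 go.py 0 140 85
```

```text
t 3.73 chest tcp [ -0.5 175.7  86.9] yaw y-axis deg in chest -0.17 tool z [ 0.002 -0.008 -1.   ] F [ 0.3  3.6 -2.3] w 0.6
tool axes in chest:
 [[ 0.003  1.     0.003]
 [ 1.    -0.003 -0.007]
 [-0.007  0.003 -1.   ]]
q [ 0.09  0.65  1.61 -0.01  0.89  0.23]
tool delta [-35.7   0.6   2.2]
```

Call:
move_arm:
  deltas:
    - [-8, 0, 1, 0, 0, 0]
    - [-8, 0, 0, 0, 0, 0]
    - [-7, 0, 0, 0, 0, 0]
    - [-5, 0, 0, 0, 0, 0]
    - [-4, 0, 0, 0, 0, 0]

```text
t: 4.15
ee_pos: [659.2, 36.2, 86.6]
orientation: [2.359, 2.067, 0.001]
ft_force: [2.2, 32.0, -2.8]
width: 0.4
```

```bash
python3 go.py 0 140 85
```

```text
t 4.15 chest tcp [ -0.3 141.1  86.6] yaw y-axis deg in chest -0.39 tool z [ 0.004 -0.003 -1.   ] F [ 2.2 32.  -2.8] w 0.4
tool axes in chest:
 [[ 0.007  1.     0.004]
 [ 1.    -0.007 -0.003]
 [-0.003  0.004 -1.   ]]
q [ 0.04  0.64  1.63 -0.    0.88  0.17]
tool delta [-1.1  0.3  1.6]
```

32 N at y = 141, which is consistent with the stop. I'll back off, rise and check.

Call:
move_arm:
  deltas:
    - [0, 0, 0, 0, 0, 0]
    - [10, 0, 0, 0, 0, 0]
    - [15, 0, 0, 0, 0, 0]
    - [0, 0, -40, 0, 0, 0]
    - [0, 0, -40, 0, 0, 0]

```text
t: 4.57
ee_pos: [656.9, 62.0, 158.8]
orientation: [-2.361, -2.065, 0.021]
ft_force: [1.6, -0.4, 0.0]
width: 0.8
```

Call:
move_arm:
  deltas:
    - [0, -40, -10, 0, 0, -0.12]
    - [0, -40, 0, 0, 0, -0.12]
    - [0, -40, 0, 0, 0, -0.12]
    - [0, -40, 0, 0, 0, -0.12]
    - [0, -40, 0, 0, 0, -0.12]

```text
t: 4.98
ee_pos: [469.9, 45.1, 179.6]
orientation: [1.611, 2.682, 0.002]
ft_force: [0.1, -0.6, -0.3]
width: 0.5
```

```bash
python3 go.py -170 62 180; python3 - <<'E'
from h import *
from workcell import eyes
d=eyes.get_image("top");crop(d,280,140,440,255,5,"pics/t2.png");pickle.dump(d,open("top2.pkl","wb"))
d=eyes.get_image("scene");crop(d,220,120,420,270,4,"pics/s2.png")
E
```

```text
t 4.98 chest tcp [-189.2  126.5  179.6] yaw y-axis deg in chest 35.17 tool z [ 0.012 -0.006 -1.   ] F [ 0.1 -0.6 -0.3] w 0.5
tool axes in chest:
 [[-0.576  0.817  0.013]
 [ 0.817  0.576 -0.004]
 [-0.011  0.008 -1.   ]]
q [ 0.07  0.26  2.   -0.01  0.87 -0.41]
tool delta [-63.8 -21.4   0.1]
```

View pics/t2.png

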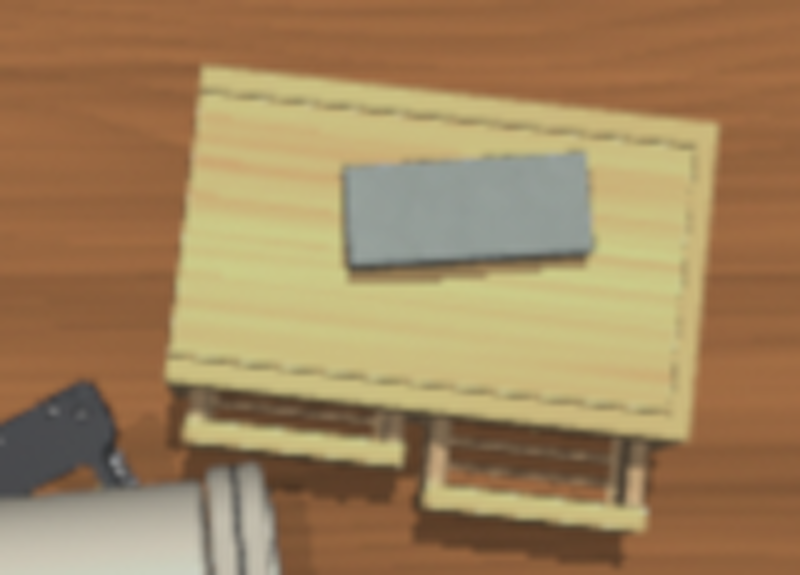

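View pics/s2.png

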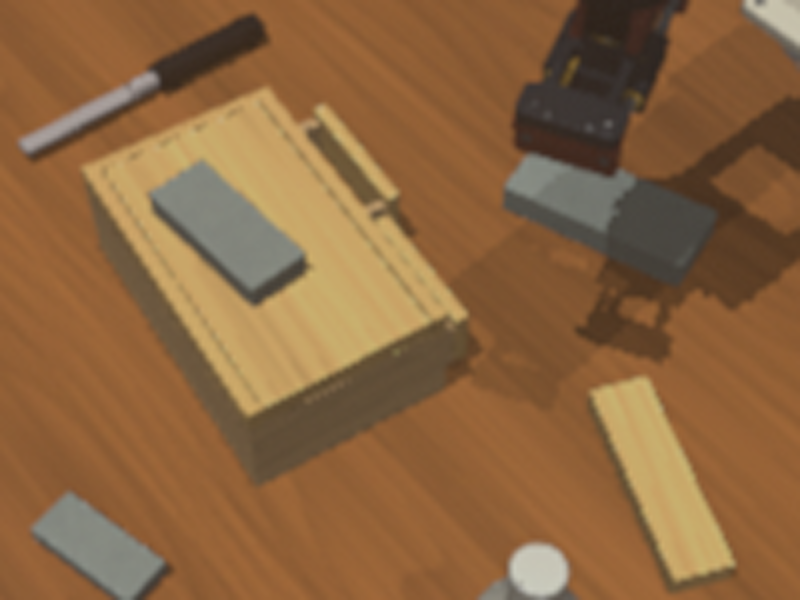

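The lid is flush on the left side at (185,220) in the top view, and the stone rode along. Next I'll turn the jaw along chest y for the drawers.

Call:
move_arm:
  deltas:
    - [-20, 0, 0, 0, 0, -0.12]
    - [-20, 0, 0, 0, 0, -0.12]
    - [0, 0, 0, 0, 0, -0.12]
    - [0, 0, 0, 0, 0, -0.12]
    - [0, 0, 0, 0, 0, -0.12]

```text
t: 5.5
ee_pos: [488.0, 10.0, 181.2]
orientation: [0.725, 3.045, -0.011]
ft_force: [0.7, 0.5, 0.1]
width: 1.1
```

Call:
move_arm:
  deltas:
    - [0, 0, 0, 0, 0, -0.12]
    - [0, 0, 0, 0, 0, -0.12]
    - [0, 0, 0, 0, 0, -0.12]
    - [0, 0, 0, 0, 0, 0]

```text
t: 5.83
ee_pos: [492.5, 11.4, 182.5]
orientation: [0.137, 3.125, -0.017]
ft_force: [-0.3, -0.0, 0.6]
width: 0.7
```

```bash
python3 go.py -150 62 40
```

```text
t 5.83 chest tcp [-162.5   95.8  182.5] yaw y-axis deg in chest 92.11 tool z [ 0.013 -0.012 -1.   ] F [-0.3 -0.   0.6] w 0.7
tool axes in chest:
 [[-0.999 -0.037  0.014]
 [-0.037  0.999 -0.01 ]
 [-0.014 -0.01  -1.   ]]
q [ 0.01  0.28  1.96 -0.01  0.89 -1.47]
tool delta [ -9.3 -32.7 143. ]
```

Call:
move_arm:
  deltas:
    - [-6, -34, 0, 0, 0, 0.037]
    - [0, 0, 38, 0, 0, 0]
    - [0, 0, 38, 0, 0, 0]
    - [0, 0, 38, 0, 0, 0]
    - [0, 0, 20, 0, 0, 0]

```text
t: 6.25
ee_pos: [510.4, -24.9, 52.2]
orientation: [0.229, 3.097, -0.018]
ft_force: [-0.4, -0.8, 0.1]
width: 0.6
```

```bash
python3 go.py -118 62 40
```

```text
t 6.25 chest tcp [-140.2   62.1   52.2] yaw y-axis deg in chest 88.69 tool z [ 0.035 -0.014 -0.999] F [-0.4 -0.8  0.1] w 0.6
tool axes in chest:
 [[-0.999  0.023  0.037]
 [ 0.022  1.    -0.01 ]
 [-0.037 -0.009 -0.999]]
q [-0.06  0.52  2.   -0.02  0.59 -1.47]
tool delta [-21.8   0.6  13. ]
```

Call:
move_arm:
  deltas:
    - [0, 0, 9, 0, 0.035, -0.02]
    - [-7, 0, 1, 0, 0, 0]
    - [-7, 0, 0, 0, 0, 0]
    - [-7, 0, 0, 0, 0, 0]
    - [-7, 0, 0, 0, 0, 0]

```text
t: 6.67
ee_pos: [538.3, -27.7, 36.8]
orientation: [-0.224, -3.125, 0.017]
ft_force: [-3.7, 1.3, -1.2]
width: 0.8
```

```bash
python3 go.py -90 62 40
```

```text
t 6.67 chest tcp [-112.2   62.7   36.8] yaw y-axis deg in chest 88.96 tool z [-0.009 -0.01  -1.   ] F [-3.7  1.3 -1.2] w 0.8
tool axes in chest:
 [[-1.     0.018 -0.008]
 [ 0.018  1.    -0.011]
 [ 0.008 -0.011 -1.   ]]
q [-0.07  0.59  1.91 -0.02  0.65 -1.48]
tool delta [-22.2  -0.4  -3.4]
```

Call:
move_arm:
  deltas:
    - [-7, 0, -2, 0, 0, 0.015]
    - [-7, 0, -1, 0, 0, 0]
    - [-5, 0, -1, 0, 0, 0]
    - [-4, 0, 0, 0, 0, 0]

```text
t: 7.0
ee_pos: [557.3, -30.3, 42.0]
orientation: [-0.252, -3.11, 0.016]
ft_force: [-28.2, 7.4, 19.7]
width: 0.2
```

```bash
python3 go.py -90 62 40
```

```text
t 7.0 chest tcp [-93.1  62.5  42. ] yaw y-axis deg in chest 87.89 tool z [-0.022 -0.009 -1.   ] F [-28.2   7.4  19.7] w 0.2
tool axes in chest:
 [[-0.999  0.037 -0.021]
 [ 0.037  0.999 -0.011]
 [ 0.02  -0.012 -1.   ]]
q [-0.07  0.6   1.86 -0.02  0.7  -1.47]
tool delta [-3.1 -0.3  1.9]
```

Call:
move_arm:
  deltas:
    - [-3, 0, 0, 0, 0, 0]

```text
t: 7.08
ee_pos: [556.7, -30.3, 42.1]
orientation: [-0.252, -3.103, 0.016]
ft_force: [-11.5, 2.5, 7.1]
width: 0.4
```

```bash
python3 go.py -90 62 40; python3 - <<'E'
from h import *
from workcell import eyes
d=eyes.get_image("top");crop(d,280,140,440,255,5,"pics/t3.png")
E
```

```text
t 7.08 chest tcp [-93.6  62.5  42.1] yaw y-axis deg in chest 87.88 tool z [-0.029 -0.008 -1.   ] F [-11.5   2.5   7.1] w 0.4
tool axes in chest:
 [[-0.999  0.037 -0.028]
 [ 0.037  0.999 -0.012]
 [ 0.028 -0.013 -1.   ]]
q [-0.07  0.6   1.85 -0.02  0.71 -1.47]
tool delta [-3.7 -0.3  2. ]
```

View pics/t3.png

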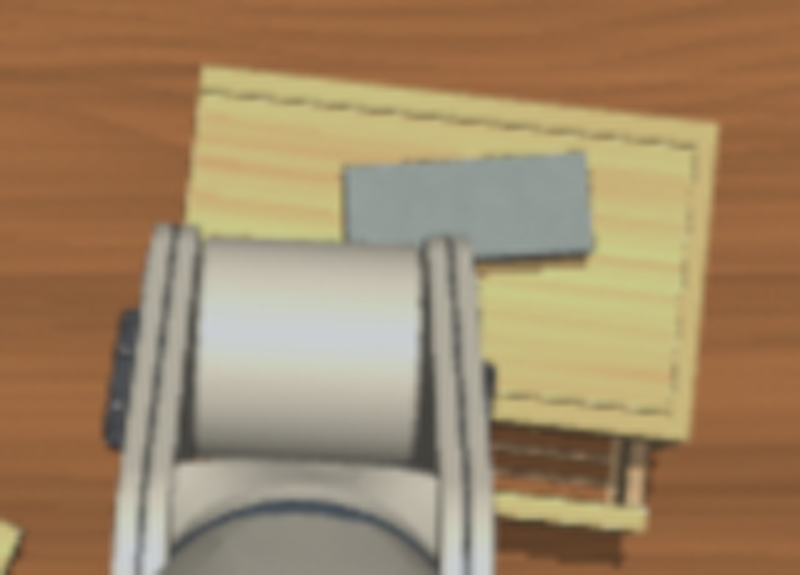

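The arm hides the drawer here. The tool has tilted, so the upper finger leads. I'll back off a little, tilt the tips forward and push once more.

Call:
move_arm:
  deltas:
    - [8, 0, 2, 0, -0.06, 0.0]
    - [0, 0, 2, 0, 0, -0.03]
    - [-4, 0, 0, 0, 0, 0]
    - [-4, 0, 0, 0, 0, 0]

```text
t: 7.47
ee_pos: [558.7, -30.1, 41.5]
orientation: [0.206, 3.098, -0.024]
ft_force: [-19.9, 4.5, 0.1]
width: 0.2
```

```bash
python3 go.py -90 62 40
```

```text
t 7.47 chest tcp [-91.7  62.9  41.5] yaw y-axis deg in chest 89.54 tool z [ 0.036 -0.018 -0.999] F [-19.9   4.5   0.1] w 0.2
tool axes in chest:
 [[-0.999  0.008  0.038]
 [ 0.008  1.    -0.014]
 [-0.038 -0.013 -0.999]]
q [-0.07  0.59  1.89 -0.03  0.62 -1.48]
tool delta [-1.6 -0.8  1.6]
```

Call:
move_arm:
  deltas:
    - [-4, 0, 0, 0, 0, 0]
    - [10, 0, 0, 0, 0, 0]
    - [30, 0, 0, 0, 0.03, 0]
    - [40, 0, -20, 0, 0, 0]
    - [0, -40, 0, 0, 0, 0]

```text
t: 7.88
ee_pos: [478.0, -54.8, 62.2]
orientation: [0.208, 3.134, -0.019]
ft_force: [1.6, 0.1, 0.0]
width: 0.6
```

Call:
move_arm:
  deltas:
    - [0, -40, 0, 0, 0, 0]
    - [0, -40, 0, 0, 0, 0]
    - [0, -5, 0, 0, 0, 0]
    - [0, 0, 0, 0, 0, 0]

```text
t: 8.22
ee_pos: [472.1, -146.6, 67.7]
orientation: [0.21, 3.121, -0.024]
ft_force: [0.0, 0.9, 0.1]
width: 0.6
```

```bash
python3 go.py -145 -62 42;  python3 - <<'E'
from h import *
from workcell import eyes
d=eyes.get_image("scene");crop(d,220,120,420,270,4,"pics/s4.png")
d=eyes.get_image("top");crop(d,280,140,440,255,5,"pics/t4.png")
E
```

```text
t 8.22 chest tcp [-163.1  -63.5   67.7] yaw y-axis deg in chest 89.45 tool z [ 0.012 -0.016 -1.   ] F [0.  0.9 0.1] w 0.6
tool axes in chest:
 [[-1.     0.01   0.014]
 [ 0.009  1.    -0.015]
 [-0.014 -0.015 -1.   ]]
q [-0.32  0.48  2.02 -0.02  0.63 -1.74]
tool delta [-17.7   2.   25.9]
```

View pics/s4.png

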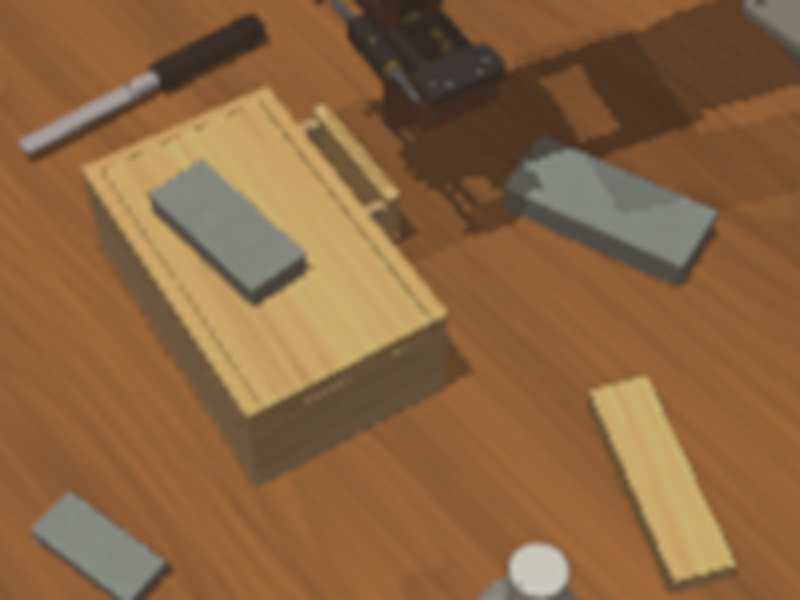

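View pics/t4.png

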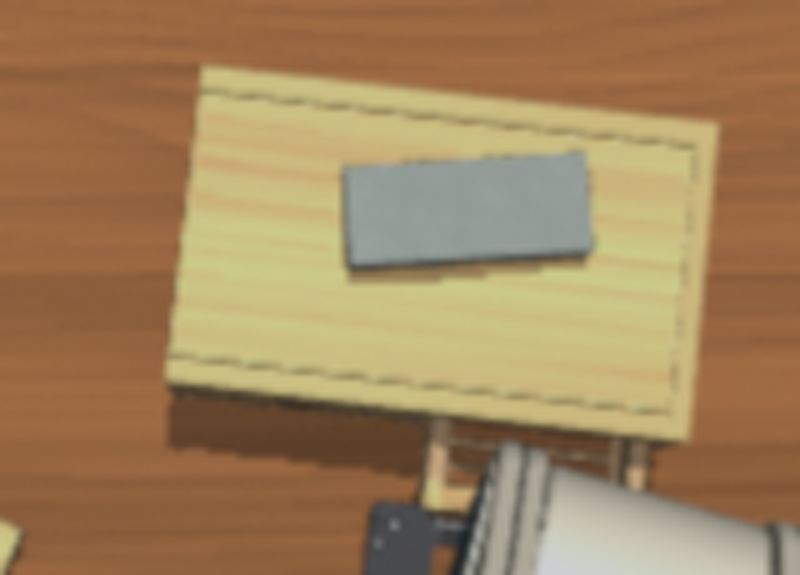

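The left drawer is flush. Now the right one.

Call:
move_arm:
  deltas:
    - [0, 2, 20, 0, -0.02, 0]
    - [-10, 0, 5, 0, 0, 0]
    - [-7, 0, 0, 0, 0, 0]
    - [-7, 0, 0, 0, 0, 0]
    - [-7, 0, 0, 0, 0, 0]

```text
t: 8.73
ee_pos: [507.1, -143.4, 43.6]
orientation: [0.199, 3.104, -0.025]
ft_force: [-2.9, -2.0, -1.5]
width: 0.6
```

```bash
python3 go.py -91 -62 42
```

```text
t 8.73 chest tcp [-128.8  -56.    43.6] yaw y-axis deg in chest 89.82 tool z [ 0.03  -0.018 -0.999] F [-2.9 -2.  -1.5] w 0.6
tool axes in chest:
 [[-0.999  0.003  0.032]
 [ 0.003  1.    -0.014]
 [-0.032 -0.014 -0.999]]
q [-0.29  0.55  1.96 -0.02  0.59 -1.72]
tool delta [-37.7  -5.9   2.9]
```

Call:
move_arm:
  deltas:
    - [-8, 0, 0, 0, 0, 0]
    - [-8, 0, 0, 0, 0, 0]
    - [-8, 0, 0, 0, 0, 0]
    - [-7, 0, 0, 0, 0, 0]

```text
t: 9.07
ee_pos: [539.9, -146.2, 44.6]
orientation: [0.196, 3.11, -0.024]
ft_force: [-2.8, -0.6, -2.0]
width: 0.5
```

```bash
python3 go.py -91 -62 42
```

```text
t 9.07 chest tcp [-95.9 -54.7  44.6] yaw y-axis deg in chest 89.94 tool z [ 0.025 -0.017 -1.   ] F [-2.8 -0.6 -2. ] w 0.5
tool axes in chest:
 [[-1.     0.001  0.027]
 [ 0.001  1.    -0.014]
 [-0.027 -0.014 -1.   ]]
q [-0.28  0.58  1.89 -0.02  0.64 -1.71]
tool delta [-4.8 -7.2  2.8]
```

Call:
move_arm:
  deltas:
    - [-4, 0, 0, 0, 0, 0]
    - [-4, 0, 0, 0, 0, 0]
    - [-4, 0, 0, 0, 0, 0]

```text
t: 9.32
ee_pos: [543.7, -146.1, 44.1]
orientation: [0.196, 3.132, -0.019]
ft_force: [-16.0, 0.8, 12.9]
width: 0.4
```

```bash
python3 go.py -91 -62 42
```

```text
t 9.32 chest tcp [-92.2 -54.1  44.1] yaw y-axis deg in chest 89.99 tool z [ 0.003 -0.012 -1.   ] F [-16.    0.8  12.9] w 0.4
tool axes in chest:
 [[-1.     0.     0.004]
 [ 0.     1.    -0.012]
 [-0.004 -0.012 -1.   ]]
q [-0.28  0.59  1.86 -0.02  0.68 -1.71]
tool delta [-1.1 -7.9  2.2]
```

Call:
move_arm:
  deltas:
    - [8, 0, 2, 0, -0.035, 0]
    - [0, 0, 2, 0, 0, 0]
    - [-4, 0, 0, 0, 0, 0]
    - [-5, 0, 0, 0, 0, 0]
    - [-4, 0, 0, 0, 0, 0]

```text
t: 9.73
ee_pos: [543.8, -146.0, 41.0]
orientation: [0.195, 3.112, -0.019]
ft_force: [-21.1, 0.4, 16.3]
width: 0.8
```

```bash
python3 go.py -91 -62 42
```

```text
t 9.73 chest tcp [-92. -54.  41.] yaw y-axis deg in chest 89.97 tool z [ 0.023 -0.013 -1.   ] F [-21.1   0.4  16.3] w 0.8
tool axes in chest:
 [[-1.     0.001  0.024]
 [ 0.     1.    -0.01 ]
 [-0.024 -0.01  -1.   ]]
q [-0.28  0.59  1.88 -0.01  0.64 -1.72]
tool delta [-1.  -8.  -0.8]
```

Call:
move_arm:
  deltas:
    - [10, 0, 0, 0, 0, 0]
    - [30, 0, 0, 0, 0.03, 0]
    - [40, 0, -5, 0, 0, 0]
    - [35, 0, -20, 0, 0, 0]
    - [0, -10, -40, 0, 0, 0]

```text
t: 10.15
ee_pos: [429.1, -139.7, 102.2]
orientation: [-0.194, -3.124, 0.013]
ft_force: [0.1, -0.3, -0.3]
width: 0.4
```

Call:
move_arm:
  deltas:
    - [0, 0, -40, 0, 0, 0]
    - [10, 0, -35, 0, 0, 0]
    - [0, 35, 0, 0, 0, 0]
    - [0, 35, 0, 0, 0, 0]
    - [0, 0, 0, 0, 0, 0]

```text
t: 10.57
ee_pos: [439.4, -71.7, 191.6]
orientation: [0.207, 3.12, -0.019]
ft_force: [0.7, 0.2, -0.1]
width: 0.3
```

```bash
python3 go.py;  python3 - <<'E'
from h import *
from workcell import eyes
d=eyes.get_image("scene");crop(d,220,120,420,270,4,"pics/s5.png")
d=eyes.get_image("top");crop(d,200,110,480,310,2.8,"pics/t5b.png");crop(d,280,140,440,255,5,"pics/t5.png")
E
```

```text
t 10.57 chest tcp [-204.9    6.7  191.6] yaw y-axis deg in chest 89.55 tool z [ 0.014 -0.013 -1.   ] F [ 0.7  0.2 -0.1] w 0.3
tool axes in chest:
 [[-1.     0.008  0.015]
 [ 0.008  1.    -0.011]
 [-0.015 -0.011 -1.   ]]
q [-0.18  0.2   2.05 -0.01  0.88 -1.61]
```

View pics/s5.png

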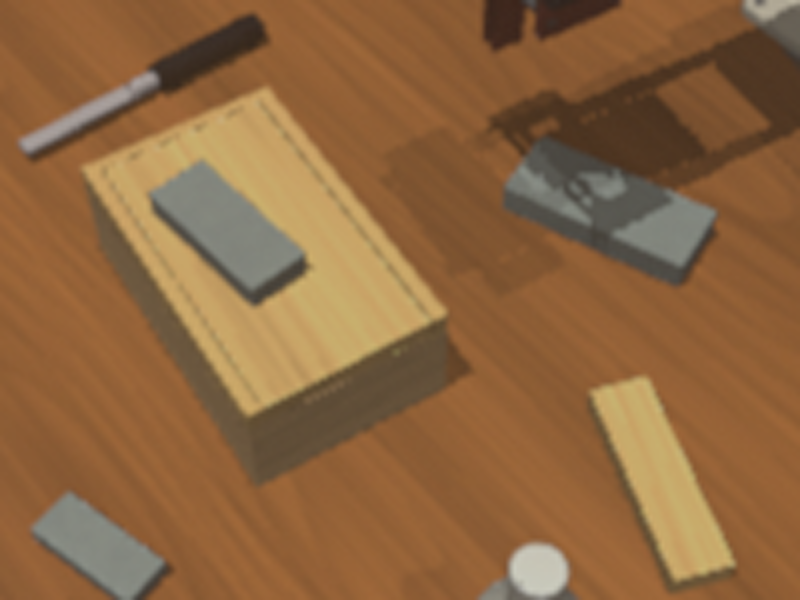

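View pics/t5.png

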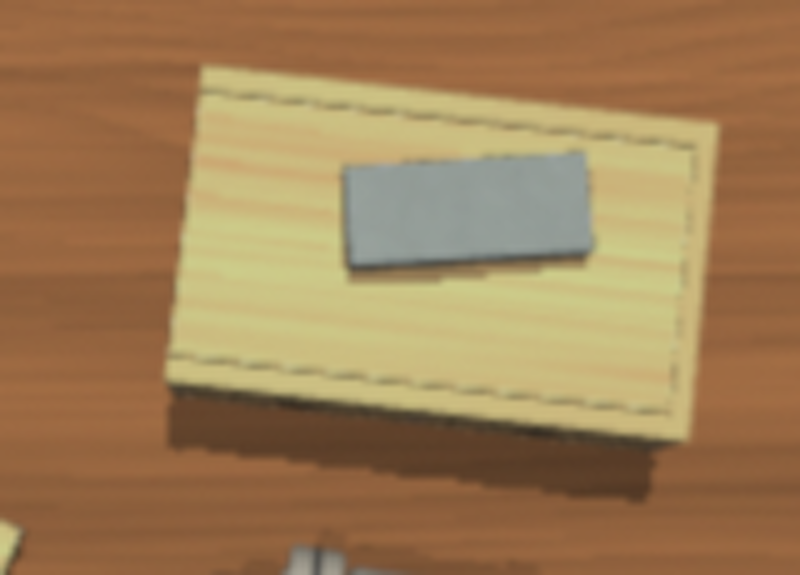

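Everything looks shut in both views, and the front edge now runs straight from (165,385) to (690,440). I'll use the wrist camera as a closer check on whether the drawers are flush.

```bash
python3 - <<'E'
from h import *
from workcell import eyes
d=eyes.get_image("wrist");crop(d,0,0,640,400,1.25,"pics/w5.png");pickle.dump(d,open("w5.pkl","wb"));print(d["cam_to_world"].round(2))
C=np.load("chest.npz");a=float(C["a"]);R=np.array([[np.cos(a),-np.sin(a)],[np.sin(a),np.cos(a)]])
for y in(-120,-62,-5,5,62,120):
  for x,z in((-80,35),(-80,93)):
    print(y,z,proj(d,np.r_[C["o"]+R@[x,y],z]).round(0))
E
```

```text
[[ 1.3000e-01  9.4000e-01  3.0000e-01  3.5848e+02]
 [ 9.9000e-01 -1.2000e-01 -5.0000e-02 -5.9540e+01]
 [-1.0000e-02  3.1000e-01 -9.5000e-01  3.5123e+02]
 [ 0.0000e+00  0.0000e+00  0.0000e+00  1.0000e+00]]
-120 35 [225. 276.]
-120 93 [207. 305.]
-62 35 [269. 276.]
-62 93 [259. 305.]
-5 35 [312. 276.]
-5 93 [310. 305.]
5 35 [320. 276.]
5 93 [319. 305.]
62 35 [364. 276.]
62 93 [371. 305.]
120 35 [408. 276.]
120 93 [424. 306.]
```

View pics/w5.png

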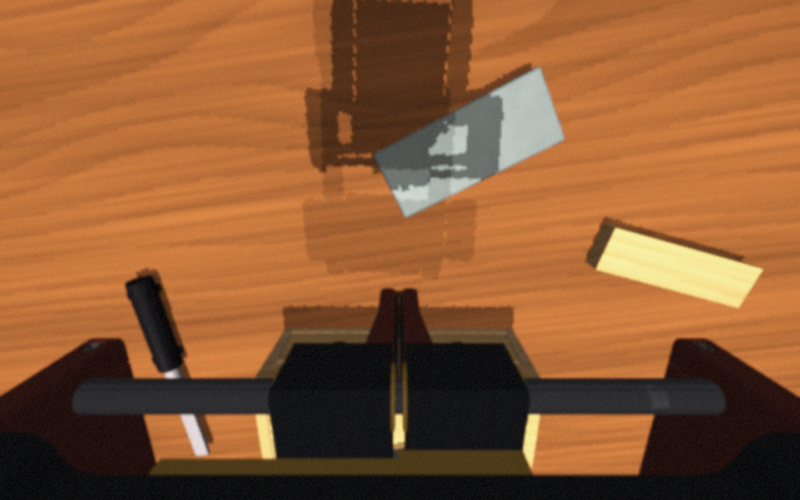

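The wrist view shows the chest front as a strip at rows 330-345, partly behind the fingers. I'll measure the front plane with depth.

```bash
python3 - <<'E'
from h import *
d=pickle.load(open("w5.pkl","rb"))
crop(d,200,240,440,300,3.3,"pics/w5c.png")
C=np.load("chest.npz");a=float(C["a"]);R=np.array([[np.cos(a),-np.sin(a)],[np.sin(a),np.cos(a)]])
for v in range(264,278,2):
  print(v,[tuple(np.r_[R.T@(w[:2]-C["o"]),w[2]].round().astype(int)) for u in (228,245,260,280,296,345,360,375,390,404) for w in [world(d,u,v)]])
E
```

```text
264 [(np.int64(-79), np.int64(-126), np.int64(5)), (np.int64(-80), np.int64(-101), np.int64(6)), (np.int64(-79), np.int64(-80), np.int64(5)), (np.int64(-79), np.int64(-52), np.int64(5)), (np.int64(-214), np.int64(-4), np.int64(230)), (np.int64(-79), np.int64(40), np.int64(4)), (np.int64(-79), np.int64(61), np.int64(5)), (np.int64(-79), np.int64(82), np.int64(5)), (np.int64(-79), np.int64(103), np.int64(5)), (np.int64(-78), np.int64(124), np.int64(3))]
266 [(np.int64(-80), np.int64(-123), np.int64(11)), (np.int64(-79), np.int64(-100), np.int64(10)), (np.int64(-80), np.int64(-79), np.int64(11)), (np.int64(-81), np.int64(-51), np.int64(12)), (np.int64(-215), np.int64(-4), np.int64(234)), (np.int64(-80), np.int64(40), np.int64(11)), (np.int64(-79), np.int64(60), np.int64(10)), (np.int64(-79), np.int64(82), np.int64(9)), (np.int64(-78), np.int64(103), np.int64(8)), (np.int64(-78), np.int64(122), np.int64(8))]
268 [(np.int64(-79), np.int64(-122), np.int64(15)), (np.int64(-80), np.int64(-98), np.int64(16)), (np.int64(-80), np.int64(-78), np.int64(16)), (np.int64(-79), np.int64(-50), np.int6
[... 1458 characters left out ...]
4(-238), np.int64(16), np.int64(276)), (np.int64(-238), np.int64(20), np.int64(276)), (np.int64(-237), np.int64(25), np.int64(275)), (np.int64(-237), np.int64(30), np.int64(275)), (np.int64(-79), np.int64(116), np.int64(30))]
276 [(np.int64(-80), np.int64(-116), np.int64(36)), (np.int64(-238), np.int64(-15), np.int64(277)), (np.int64(-239), np.int64(-10), np.int64(278)), (np.int64(-238), np.int64(-4), np.int64(277)), (np.int64(-238), np.int64(1), np.int64(277)), (np.int64(-237), np.int64(16), np.int64(275)), (np.int64(-238), np.int64(20), np.int64(277)), (np.int64(-238), np.int64(25), np.int64(276)), (np.int64(-238), np.int64(29), np.int64(276)), (np.int64(-79), np.int64(115), np.int64(34))]
```

View pics/w5c.png

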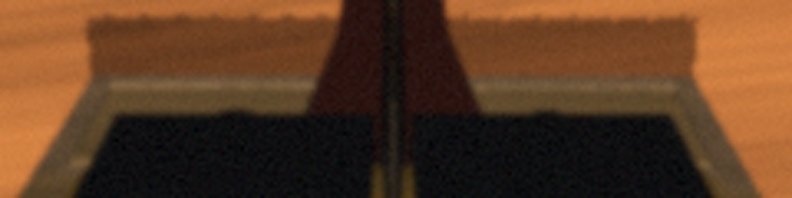

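Both drawer faces lie at x = -79 to -80 across their width, the same plane as the chest frame, so they are flush. The lid was flush in the top view. I'll hand in.

```bash
python3 -c "
from workcell import ctrl
print(ctrl.close_job())"
```

```text
the job is handed in; nothing more can be done
None
```

The chest is closed and the job is handed in; the arm was retracted and touching nothing when it was, about 11 s into the 61 s. The hand-in reports no verdict.

- **Lid:** I pushed it by its overhanging end until it met the stop, at about 32 N. The top and scene pictures show it flush with the side of the chest, checked by eye only.
- **Drawers:** I pushed the left one home, then the right one, with a final push of about 20 N or more on each. Wrist-camera depth puts both fronts at 79–81 mm from the chest centre. That is level with the frame around them, which should be at 80 mm.
- **Force on the drawers:** The first push on each drawer tilted the tool slightly and added an upward force of 13–20 N. I backed off, tipped the fingertips forward and pushed again. The right drawer's second push still showed about 16 N upward at the stop.
- **Everything else:** The oilstone lies flat on the lid and rode along with it. The offcut, chisel and bottle appear unmoved in the last scene picture, again checked only by eye.

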